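# Set the aquarium timer to feeding pause

### The arm

A 6-joint arm with a two-finger parallel gripper is mounted at the origin on the work surface. World frame = base frame: x ahead of the robot, y to its left, z up, the work surface at z = 0. Lengths are in m, angles in rad, forces in N, time in s.
With the tool pointing down it reaches from about 0.35 to 0.775 m from the base axis. Payload 5.5 kg.
Tool frame: the origin (TCP) lies at the very end of the fingers, on their centre line; the grasp point (between the pads) lies 19 mm behind it; z points along the fingers, y is the line along which they close (so a half turn about z gives the same grasp; the last joint's range is limited). The gripper opens to 85 mm and grips with 20 to 120 N. Pads are 22 mm wide; open, the fingers measure 114 mm over their backs; the gripper's body (76 mm by 85 mm) begins 54 mm behind the grasp point. The pads swing forward as they close: fully open they stand 13 mm farther back than shut.
Start: joints at [-1.386, 0.313, 0.046, 1.304, 0, 1.431], TCP at [0.183, -0.545, 0.231] pointing down, gripper open.
Joint ranges: [-2.76, 2.76], [-0.86, 1.69], [-1.03, 1.26], [-2.2, 2.34], [-1.47, 1.5], [-3.14, 3.14]. Speed limits (rad/s): [2.57, 2.57, 3.14, 3.14, 3.14, 3.14].

### API

Orientations are given as a unit quaternion [w, x, y, z].
In Python, from workcell import env, cams, ticket, spotter gives the robot as it stands.
- The arm moves only by the tool jog_arm, never from a script. Its argument "increments" is a list that holds one entry, the list of rows, each a list of 7 numbers: the shift along the tool's x, y, z in units of 0.25 m (1.0 is 0.25 m), then the turn, a rotation vector about the tool's x, y, z in units of 180 degrees (1.0 is 180 degrees), then the closure in counts, from 0 (fully open) to 255 (shut). A call has 1 to 20 rows; each row shifts and turns the commanded pose from where the row before left it, along the tool's axes as they then stand; what a row does not reach is not made up. A row lasts 1/10 s, in which the tool goes at most 50 mm and 8.59 degrees, less where a joint would pass 70% of its speed; a pose out of reach is approached as far as the arm can. A call with a number of a shift or a turn outside -1 to 1 is refused whole. A call with a gripper value outside its range is refused whole. The fingers move at their own pace and stop on an object; "force" is the grip in N (left out, the last holds). Time passes only in rows, so rows that do not move let the fingers close. It gives the time, the measured TCP pose, the force, the opening and the grip force at its end, in the units of the state.
- env.get_state(): the state, without advancing time (a new reading comes with each control period).
- cams.read_camera(name): name is "side" or "top"; returns a dict with "pixels" (384x512x3 uint8, red, green, blue), "fx", "fy", "cx", "cy" (pixels), "k1" (the pictures are not rectified: a ray, as slopes to the right and down, at radius r is drawn at 1 + k1 r^2 times it, then the intrinsics apply), "xyz" and "attitude" of the camera in the world. Camera axes: x right, y down, z forward; pixel columns grow to the right and rows downward; lengths in m; the calibration is good to about 2 mm. A picture is of the moment at which its call begins. There is no depth.
- ticket.hand_in(): hands the job in; it is judged then, once.
Trained networks look in the newest picture that a camera, given by its name, has taken for a name from the list of things; names that differ only in an ending like _2 or _b are one class to them, and where a whole thing is asked for, a point or a joint stands for the part that bears it (a point fixed in the world has none). Each returns a list of dicts, best first, with "conf" (0 to 1); they miss things now and then, are a little off and sometimes report something else, mostly with a low value. They report only what shows in the picture. A call takes as long as a camera call. They do not tell look-alikes from the thing itself.
- spotter.find_in(target, camera): "uv" ([column, row] in pixels, amid what is visible of it).
- spotter.cut_out(target, camera): "region" (384x512 bool, what is visible of it) and "uv" ([column, row] in pixels, amid what is visible of it).
- spotter.landmark_of(target, camera): "uv" ([column, row] in pixels: a listed point, or the origin of a listed thing).
The state is a dict: "clock": time; "joint_pos": joint angles; "qvel": joint speeds; "tau": joint torques, N m; "tcp_pos": TCP position; "orientation": TCP orientation; "wrist_force": force on the tool from outside, world axes, zero at the start; "ft_torque": the same for the moment, N m; "finger_gap": finger opening in m; "grip_force": force on a finger pad.
Only numpy, scipy, OpenCV 4.12 (cv2) and the standard library are available. Lean on these libraries where they do the work, as an engineer would, in place of code of your own. Each camera call takes 0.05 s, during which the arm holds its last target. There are 200 camera calls.

### The job

Set the tank's timer switch box to feeding pause: with the fingertips press the long bar key fully down, then the big round key, then the square key, in that order, each lightly, and leave the small round key up. Only press: do not pick up or shove the box, and leave the thermometer, airstone and food jar where they are.

Things in the scene. Friction and masses are not known exactly. Their poses are not given: they have to be found in the camera images.
- timer_box: Grey plastic timer switch box, loose on rubber feet, 0.5 to 1 kg, turned any way round: 170 mm along x, 136 along y, flat top 40 mm up. Origin: centre of its underside; z up. A dark display (34 x 100 mm) runs along y at its +x end. Four white keys stand 12 mm proud of the top in a square, 64 mm between centres, at least 31 mm free between neighbours' edges.
- bar_key (a joint): Travel of the long bar key (14 mm along box x, 42 mm along box y), m: 0 = fully up, 0.008 = fully down on its rubber-cushioned stop (above 4 N it sinks up to 3.5 mm more, 2 N per mm, and comes back), grows as it is pushed down. The key has no return spring: it moves against about 2.5 N of steady friction and stays where it is left.
- bar_key_top (a point): Centre of the top face of the long bar key (14 mm along box x, 42 mm along box y), white plastic, at x -50, y +32 mm on the box's top (box frame). Its top face is 52 mm above the counter when up, 44 mm when fully down; the point moves with the key and its axes are the box's.
- round_key (a joint): Travel of the big round key (36 mm diameter), m: 0 = fully up, 0.008 = fully down on its rubber-cushioned stop (above 4 N it sinks up to 3.5 mm more, 2 N per mm, and comes back), grows as it is pushed down. The key has no return spring: it moves against about 2.5 N of steady friction and stays where it is left.
- round_key_top (a point): Centre of the top face of the big round key (36 mm diameter), white plastic, at x +14, y -32 mm on the box's top (box frame). Its top face is 52 mm above the counter when up, 44 mm when fully down; the point moves with the key and its axes are the box's.
- square_key (a joint): Travel of the square key (24 x 24 mm), m: 0 = fully up, 0.008 = fully down on its rubber-cushioned stop (above 4 N it sinks up to 3.5 mm more, 2 N per mm, and comes back), grows as it is pushed down. The key has no return spring: it moves against about 2.5 N of steady friction and stays where it is left.
- square_key_top (a point): Centre of the top face of the square key (24 x 24 mm), white plastic, at x -50, y -32 mm on the box's top (box frame). Its top face is 52 mm above the counter when up, 44 mm when fully down; the point moves with the key and its axes are the box's.
- pin_key (a joint): Travel of the small round key (14 mm diameter), which is to stay up, m: 0 = fully up, 0.008 = fully down on its rubber-cushioned stop (above 4 N it sinks up to 3.5 mm more, 2 N per mm, and comes back), grows as it is pushed down. The key has no return spring: it moves against about 2.5 N of steady friction and stays where it is left.
- pin_key_top (a point): Centre of the top face of the small round key (14 mm diameter), which is to stay up, white plastic, at x +14, y +32 mm on the box's top (box frame). Its top face is 52 mm above the counter when up, 44 mm when fully down; the point moves with the key and its axes are the box's.
- thermometer: Glass tank thermometer lying loose beside the box: 150 mm along its x, 11 mm thick. Origin: centre of its underside. Not to be disturbed.
- airstone: Ceramic airstone standing loose on its end beyond the box's display end: 32 mm diameter, 56 mm high with its thin nipple on top. Origin: centre of its underside. Not to be disturbed.
- food_jar: Closed fish-food jar standing loose beside the box: 48 mm diameter, 56 mm high. Origin: centre of its underside. Not to be disturbed.
Mind the look-alikes: they are no part of the job. Several things look just like the timer_box: the one meant starts farthest from the robot's base.

How it is judged:
By the outcome, as a careful person would: the job done as asked, in the order asked, and still so for the second after the job is handed in, with the robot touching nothing.
It also fails if it takes over 48 s, if anything falls off the work surface, if the arm or the gripper's body presses on something with over 40 N, if the wrist force passes 120 N, or if a joint passes its speed limit or range.

## Working session

There is one attempt and no reset: what is moved stays moved. The work goes in short steps, Python scripts to look and compute and a tool call to move; the robot and the scene stay as the last step left them, time stands still between calls to the robot, and variables do not carry over. Pictures are saved under pics/ and viewed, at most 10 in all, crops included, and the job is handed in when it is done.

Besides the shell and the picture viewer there is one more tool, called after ">>>" by a JSON object that holds its "method" and its "body". jog_arm: Moves the arm, as the interface text tells. Shifts and turns lie within -1 to 1; 1 stands for 0.25 m of shift or 180 degrees of turn. Its arguments: {"type":"object","properties":{"increments":{"type":"array"},"force":{"type":"number"}},"required":["increments"]}

```bash
mkdir -p pics; cat > h.py <<'E'
import numpy as np, cv2
from scipy.spatial.transform import Rotation as R
from workcell import env, cams, ticket, spotter
def rot(a):
    a=np.array(a,float)
    return a if a.shape==(3,3) else R.from_quat([a[1],a[2],a[3],a[0]]).as_matrix()
def ray(c,uv):
    K=np.array([[c['fx'],0,c['cx']],[0,c['fy'],c['cy']],[0,0,1.]])
    d=np.array([c['k1'],0,0,0,0.])
    p=cv2.undistortPoints(np.array([[uv]],float),K,d)[0,0]
    return rot(c['attitude'])@np.array([p[0],p[1],1.])
def at(c,uv,z):
    r=ray(c,uv);o=np.array(c['xyz']);return o+r*(z-o[2])/r[2]
E
python3 - <<'E'
from h import *
for n in ('side','top'):
    c=cams.read_camera(n); cv2.imwrite(f'pics/{n}0.png',cv2.resize(c['pixels'][:,:,::-1],(800,600),interpolation=cv2.INTER_CUBIC))
    print(n,c['xyz'],c['attitude'],c['fx'],c['k1'])
    for t,z in (('timer_box',0),('bar_key_top',.052),('round_key_top',.052),('square_key_top',.052),('pin_key_top',.052),('thermometer',0),('airstone',0),('food_jar',0)):
        for d in spotter.landmark_of(t,n): print(t,np.round(d['uv'],1),round(d['conf'],2),np.round(at(c,d['uv'],z),3))
print(env.get_state())
E
```

```text
side [ 0.25847871 -0.8168749   0.5535521 ] [-0.48236956  0.86848869 -0.10111366  0.05313223] 361.59711885764335 0.02317041609937405
timer_box [240.1 156.3] 0.89 [0.44  0.288 0.   ]
timer_box [310.7 192. ] 0.75 [0.596 0.012 0.   ]
timer_box [225.2 235.7] 0.66 [ 0.327 -0.128  0.   ]
timer_box [175.8 319.2] 0.61 [ 0.203 -0.348  0.   ]
timer_box [321.6 183.9] 0.48 [0.643 0.048 0.   ]
bar_key_top [241.6 229. ] 0.54 [ 0.36  -0.178  0.052]
bar_key_top [327.2 170.5] 0.5 [0.65  0.034 0.052]
bar_key_top [222.6 145.8] 0.41 [0.381 0.274 0.052]
bar_key_top [320.2 182.8] 0.31 [ 0.606 -0.027  0.052]
round_key_top [191.2 301.9] 0.87 [ 0.236 -0.361  0.052]
round_key_top [224.9 206.2] 0.68 [ 0.337 -0.078  0.052]
round_key_top [296.  175.4] 0.39 [0.554 0.028 0.052]
round_key_top [253.  147.7] 0.38 [0.475 0.236 0.052]
square_key_top [177.2 330.9] 0.66 [ 0.21  -0.416  0.052]
square_key_top [250.1 215.7] 0.62 [ 0.389 -0.132  0.052]
square_key_top [305.5 163.8] 0.51 [0.603 0.088 0.052]
square_key_top [230.2 151.8] 0.44 [0.398 0.223 0.052]
pin_key_top [321.7 183.4] 0.59 [ 0.608 -0.031  0.052]
pin_key_top [3
[... 1588 characters left out ...]
'clock': 0.9, 'joint_pos': array([-1.38561447e+00,  3.13179258e-01,  4.61297727e-02,  1.30358580e+00,
       -2.59766906e-05,  1.43114473e+00]), 'qvel': array([ 0.00049066,  0.00024557, -0.00172782,  0.00067489, -0.00024567,
       -0.00050524]), 'tau': array([-2.21591913e-04, -4.80447829e+01,  2.98814321e+01,  5.05745589e-06,
       -4.93000448e-05, -3.55403259e-06]), 'tcp_pos': array([ 0.18347834, -0.54500483,  0.23134719]), 'orientation': array([ 8.07955792e-05,  9.86839369e-01,  1.61703599e-01, -1.11520719e-05]), 'wrist_force': array([-0.01523792, -0.1318247 ,  0.83988533]), 'ft_torque': array([ 0.01207074, -0.01589235, -0.00143131]), 'grip_force': 0.0, 'finger_gap': 0.08542073821408526}
```

View pics/top0.png

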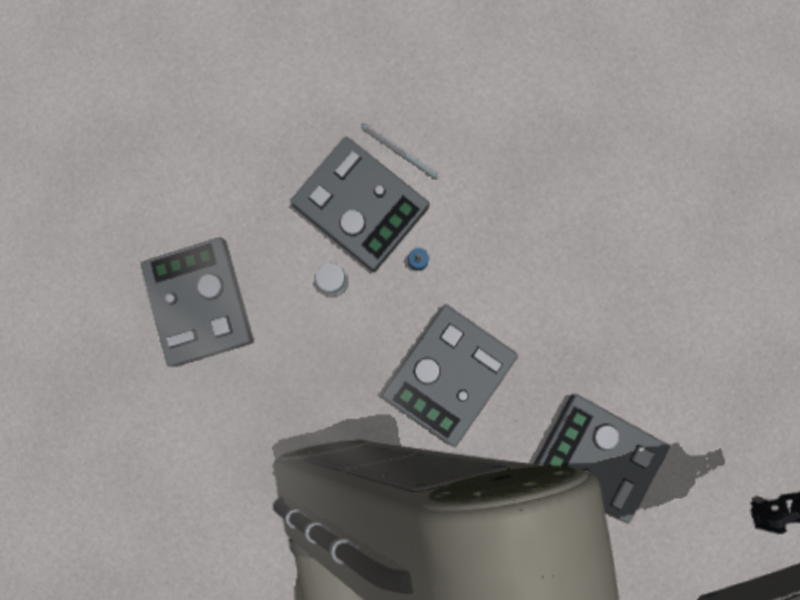

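View pics/side0.png

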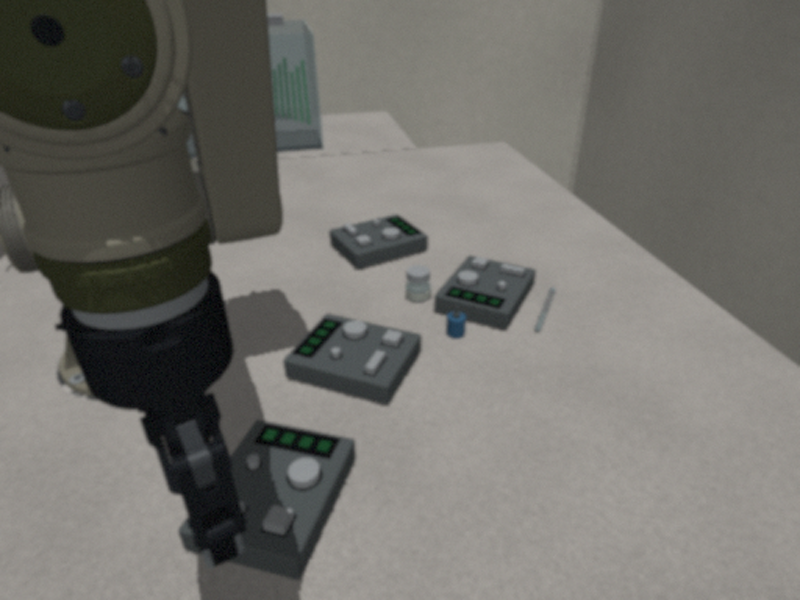

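The target is the box in the middle at the top of the top view (800-px image, about (360,205)). It is farthest from the base at r≈0.60, with the jar at (330,278), the airstone at (418,258) and the thermometer at (400,150) around it. The side view agrees, showing it at about (485,290). Next I refine the key positions.

```bash
python3 - <<'E'
from h import *
c=cams.read_camera('top'); g=cv2.cvtColor(c['pixels'],cv2.COLOR_RGB2GRAY)
box=max((d for d in spotter.cut_out('timer_box','top')),key=lambda d:-np.hypot(*(np.array(d['uv'])-[230,131])))
m=cv2.erode(cv2.morphologyEx(box['region'].astype(np.uint8),cv2.MORPH_CLOSE,np.ones((15,15))),np.ones((5,5)))
n,l,s,ce=cv2.connectedComponentsWithStats(((g>125)&(m>0)).astype(np.uint8))
rough=dict(bar=(222,105.6),round=(225.3,142),square=(204.8,125.4),pin=(242.6,121.6))
loc=dict(bar=(-50,32),round=(14,-32),square=(-50,-32),pin=(14,32))
A=[];B=[]
for k,u in rough.items():
    i=1+np.argmin(np.hypot(*(ce[1:]-u).T)); p=at(c,ce[i],.052)
    print(k,s[i,4],np.round(ce[i],1),np.round(p,4)); A.append(loc[k]);B.append(p[:2])
A=np.array(A)/1000;B=np.array(B);a=A-A.mean(0);b=B-B.mean(0)
th=np.arctan2((a[:,0]*b[:,1]-a[:,1]*b[:,0]).sum(),(a*b).sum())
M=np.array([[np.cos(th),-np.sin(th)],[np.sin(th),np.cos(th)]])
t=B.mean(0)-M@A.mean(0);P=A@M.T+t
print('yaw',np.degrees(th),'origin',t,'scale',np.linalg.norm(b)/np.linalg.norm(a));print(np.round(P,4),np.round((B-P)*1000,1))
cs=cams.read_camera('side')
for k,p in zip(rough,P):   # project into side view for cross-check
    K=np.array([[cs['fx'],0,cs['cx']],[0,cs['fy'],cs['cy']],[0,0,1.]]);Rm=rot(cs['attitude']).T
    u=cv2.projectPoints(np.array([[*p,.052]]),cv2.Rodrigues(Rm)[0],-Rm@cs['xyz'],K,np.array([cs['k1'],0,0,0,0.]))[0].ravel(); print(k,np.round(u*1.5625,0))
E
```

```text
bar 93 [221.7 104.3] [0.654  0.0348 0.052 ]
round 171 [225.  141.3] [0.5645 0.0256 0.052 ]
square 90 [204.4 124.5] [0.6048 0.075  0.052 ]
pin 21 [242.4 121. ] [ 0.6133 -0.0147  0.052 ]
yaw -129.38663785638624 origin [0.5977066  0.01626904] scale 0.9951311644486763
[[ 0.6542  0.0346]
 [ 0.5641  0.0258]
 [ 0.6047  0.0752]
 [ 0.6136 -0.0149]] [[-0.2  0.2]
 [ 0.4 -0.1]
 [ 0.1 -0.2]
 [-0.3  0.1]]
bar [513. 266.]
round [468. 274.]
square [480. 259.]
pin [502. 282.]
```

>>> {"method": "jog_arm", "body": {"increments": [[[0,0,0,0,0,-0.0444,255],[0,0,0,0,0,-0.0444,255],[0,0,0,0,0,-0.0444,255],[0,0,0,0,0,-0.0444,255],[0.16,0,0,0,0,0,255],[0.16,0,0,0,0,0,255],[0.16,0,0,0,0,0,255],[0.16,0,0,0,0,0,255],[0.16,0,0,0,0,0,255],[0.16,0,0,0,0,0,255],[0.16,0,0,0,0,0,255],[0.16,0,0,0,0,0,255],[0.16,0,0,0,0,0,255],[0.16,0,0,0,0,0,255],[0.16,0,0,0,0,0,255],[0.16,0,0,0,0,0,255],[0.16,0,0,0,0,0,255],[0.16,0,0,0,0,0,255],[0.16,0,0,0,0,0,255],[0.16,0,0,0,0,0,255]]], "force": 20}}

```text
clock: 3.05
tcp_pos: [0.5908, -0.0491, 0.2314]
orientation: [0.0, 0.904, 0.427, 0.0]
wrist_force: [1.0, -0.6, -0.0]
finger_gap: 0.0003
grip_force: 0.0
```

```bash
cat > go.py <<'E'
import sys
from h import *
s=env.get_state();M=rot(s['orientation']);g=np.array(list(map(float,sys.argv[1:4])))
print('t',s['clock'],'tcp',np.round(s['tcp_pos'],4),'yaw',round(np.degrees(np.arctan2(M[1,0],M[0,0])),1),'F',np.round(s['wrist_force'],2),'tilt z',np.round(M[:,2],3),'units',np.round(M.T@(g-s['tcp_pos'])/.25,4),'gap',s['finger_gap'],'q6',s['joint_pos'][5])
E
python3 go.py .6542 .0346 .08
```

```text
t 3.05 tcp [ 0.5908 -0.0491  0.2314] yaw 50.6 F [ 1.   -0.64 -0.02] tilt z [ 0. -0. -1.] units [ 0.4196 -0.0171  0.6056] gap 0.0003452887568358614 q6 2.040475902935241
```

>>> {"method": "jog_arm", "body": {"increments": [[[0.105,-0.0043,0,0,0,0,255],[0.105,-0.0043,0,0,0,0,255],[0.105,-0.0043,0,0,0,0,255],[0.105,-0.0042,0,0,0,0,255],[0,0,0.15,0,0,0,255],[0,0,0.15,0,0,0,255],[0,0,0.15,0,0,0,255],[0,0,0.1,0,0,0,255],[0,0,0.06,0,0,0,255],[0,0,0,0,0,0,255],[0,0,0,0,0,0,255],[0,0,0,0,0,0,255]]]}}

```text
clock: 4.25
tcp_pos: [0.6544, 0.0331, 0.0803]
orientation: [0.001, 0.904, 0.427, 0.001]
wrist_force: [0.1, 0.1, 0.4]
finger_gap: -0.0004
grip_force: 0.0
```

```bash
python3 go.py .6542 .0346 .044; python3 - <<'E'
from h import *
o=[]
for n,(u,v) in (('top',(225,125)),('side',(315,170))):
    c=cams.read_camera(n); o.append(cv2.resize(c['pixels'][v-50:v+50,u-40:u+40,::-1],(400,500),interpolation=cv2.INTER_CUBIC))
cv2.imwrite('pics/chk.png',np.hstack(o))
E
```

```text
t 4.25 tcp [0.6544 0.0331 0.0803] yaw 50.6 F [0.05 0.13 0.43] tilt z [ 0.003 -0.    -1.   ] units [ 0.0039 -0.0047  0.1454] gap -0.00035027997018863516 q6 2.1870829805363923
```

View pics/chk.png

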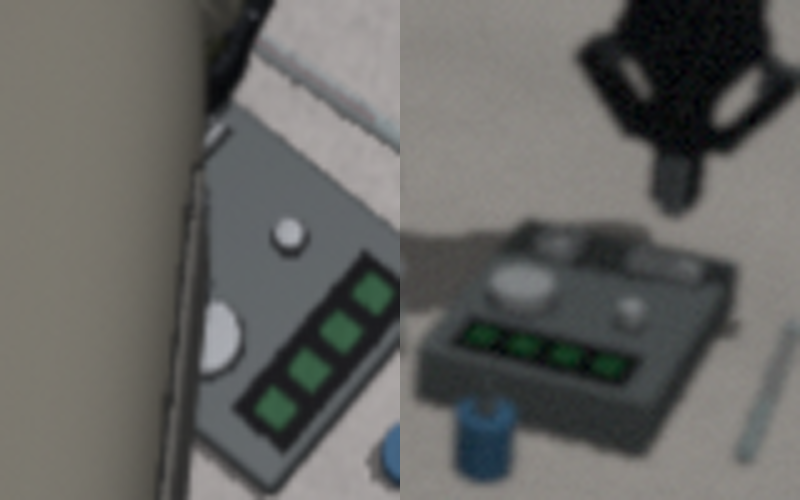

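The fingertip is right above the bar key (side crop: tip at about (675,205), bar at (665,262)). Starting the descent.

>>> {"method": "jog_arm", "body": {"increments": [[[0.004,-0.0047,0.05,0,0,0,255],[0,0,0.04,0,0,0,255],[0,0,0.01,0,0,0,255],[0,0,0.01,0,0,0,255],[0,0,0.01,0,0,0,255],[0,0,0.008,0,0,0,255],[0,0,0.008,0,0,0,255],[0,0,0,0,0,0,255],[0,0,0,0,0,0,255],[0,0,0,0,0,0,255]]]}}

```text
clock: 5.35
tcp_pos: [0.6533, 0.0346, 0.0448]
orientation: [0.0, 0.904, 0.427, 0.0]
wrist_force: [-0.1, 0.5, -0.3]
finger_gap: -0.0003
grip_force: 0.0
```

```bash
python3 go.py .6542 .0346 .044
```

```text
t 5.35 tcp [0.6533 0.0346 0.0448] yaw 50.6 F [-0.13  0.49 -0.27] tilt z [ 0.001 -0.    -1.   ] units [0.002  0.0028 0.003 ] gap -0.0003459208023092138 q6 2.1893838831808683
```

>>> {"method": "jog_arm", "body": {"increments": [[[0,0,0.004,0,0,0,255],[0,0,0.004,0,0,0,255],[0,0,0,0,0,0,255],[0,0,0,0,0,0,255]]]}}

```text
clock: 5.75
tcp_pos: [0.6534, 0.0347, 0.0435]
orientation: [0.0, 0.904, 0.427, 0.0]
wrist_force: [-0.5, 0.8, 5.6]
finger_gap: -0.0002
grip_force: 2.5
```

```bash
python3 go.py .6542 .0346 .044
```

```text
t 5.75 tcp [0.6534 0.0347 0.0435] yaw 50.6 F [-0.48  0.8   5.61] tilt z [ 0.001 -0.    -1.   ] units [ 0.0017  0.0025 -0.0021] gap -0.00019941925400114913 q6 2.189408859103401
```

5.6 N means the bar key is on its cushion. I'll push a touch more, then lift, move to the round key and press it.

>>> {"method": "jog_arm", "body": {"increments": [[[0,0,0.002,0,0,0,255],[0,0,0,0,0,0,255],[0,0,-0.04,0,0,0,255],[0,0,-0.09,0,0,0,255],[-0.0635,-0.063,0,0,0,0,255],[-0.0635,-0.063,0,0,0,0,255],[-0.0635,-0.063,0,0,0,0,255],[-0.0635,-0.063,0,0,0,0,255],[0,0,0,0,0,0,255],[0,0,0,0,0,0,255]]]}}

```text
clock: 6.75
tcp_pos: [0.5646, 0.0256, 0.0754]
orientation: [0.0, 0.904, 0.427, 0.001]
wrist_force: [0.7, 0.0, 0.2]
finger_gap: -0.0001
grip_force: 0.0
```

```bash
python3 go.py .5641 .0258 .0448
```

```text
t 6.75 tcp [0.5646 0.0256 0.0754] yaw 50.6 F [0.68 0.03 0.23] tilt z [ 0.001 -0.    -1.   ] units [-0.0009 -0.0021  0.1222] gap -0.0001466954783785978 q6 2.162411513885818
```

>>> {"method": "jog_arm", "body": {"increments": [[[0,0,0.05,0,0,0,255],[0,0,0.03,0,0,0,255],[0,0,0.01,0,0,0,255],[0,0,0.01,0,0,0,255],[0,0,0.01,0,0,0,255],[0,0,0.008,0,0,0,255],[0,0,0.006,0,0,0,255],[0,0,0.004,0,0,0,255],[0,0,0,0,0,0,255],[0,0,0,0,0,0,255],[0,0,0,0,0,0,255]]]}}

```text
clock: 7.85
tcp_pos: [0.5641, 0.0257, 0.0433]
orientation: [0.0, 0.904, 0.427, 0.0]
wrist_force: [-1.7, 0.0, 5.2]
finger_gap: 0.0001
grip_force: 2.6
```

```bash
python3 go.py .5641 .0258 .0435
```

```text
t 7.85 tcp [0.5641 0.0257 0.0433] yaw 50.6 F [-1.65  0.01  5.21] tilt z [ 0.001 -0.    -1.   ] units [ 0.0001 -0.0003 -0.0008] gap 9.862057046355255e-05 q6 2.162237291701655
```

>>> {"method": "jog_arm", "body": {"increments": [[[0,0,0.002,0,0,0,255],[0,0,0,0,0,0,255],[0,0,-0.04,0,0,0,255],[0,0,-0.09,0,0,0,255],[0.064,0,0,0,0,0,255],[0.064,0,0,0,0,0,255],[0.064,0,0,0,0,0,255],[0.064,0,0,0,0,0,255],[0,0,0,0,0,0,255],[0,0,0,0,0,0,255]]]}}

```text
clock: 8.85
tcp_pos: [0.6045, 0.0756, 0.0742]
orientation: [-0.0, 0.904, 0.428, -0.0]
wrist_force: [-0.7, -0.4, -0.6]
finger_gap: -0.0003
grip_force: 0.0
```

```bash
python3 go.py .6047 .0752 .0435
```

```text
t 8.85 tcp [0.6045 0.0756 0.0742] yaw 50.6 F [-0.72 -0.44 -0.61] tilt z [-0.001 -0.    -1.   ] units [-0.0008  0.0017  0.1226] gap -0.00027999651052156835 q6 2.250832156305216
```

>>> {"method": "jog_arm", "body": {"increments": [[[0,0,0.05,0,0,0,255],[0,0,0.03,0,0,0,255],[0,0,0.01,0,0,0,255],[0,0,0.01,0,0,0,255],[0,0,0.01,0,0,0,255],[0,0,0.008,0,0,0,255],[0,0,0.004,0,0,0,255],[0,0,0.002,0,0,0,255],[0,0,0,0,0,0,255],[0,0,0,0,0,0,255],[0,0,0,0,0,0,255]]]}}

```text
clock: 9.95
tcp_pos: [0.6046, 0.075, 0.044]
orientation: [0.0, 0.904, 0.427, -0.0]
wrist_force: [-3.3, -0.8, 4.3]
finger_gap: 0.0
grip_force: 2.0
```

```bash
python3 go.py .6047 .0752 .0435
```

```text
t 9.95 tcp [0.6046 0.075  0.044 ] yaw 50.6 F [-3.25 -0.85  4.33] tilt z [ 0. -0. -1.] units [ 0.0008 -0.0002  0.0019] gap 3.277612322193584e-05 q6 2.250822508101748
```

>>> {"method": "jog_arm", "body": {"increments": [[[0,0,0.003,0,0,0,255],[0,0,0.002,0,0,0,255],[0,0,0,0,0,0,255],[0,0,0,0,0,0,255]]]}}

```text
clock: 10.35
tcp_pos: [0.6047, 0.075, 0.0429]
orientation: [0.0, 0.904, 0.427, 0.0]
wrist_force: [-3.7, -2.6, 5.3]
finger_gap: 0.0002
grip_force: 3.1
```

>>> {"method": "jog_arm", "body": {"increments": [[[0,0,-0.04,0,0,0,255],[0,0,-0.12,0,0,0,255],[0,0,-0.16,0,0,0,255],[0,0,-0.16,0,0,0,255],[0,0,-0.16,0,0,0,255],[-0.16,0,0,0,0,0,255],[-0.16,0,0,0,0,0,255],[-0.16,0,0,0,0,0,255],[-0.16,0,0,0,0,0,255],[-0.16,0,0,0,0,0,255],[-0.16,0,0,0,0,0,255],[-0.16,0,0,0,0,0,255],[-0.16,0,0,0,0,0,255],[-0.16,0,0,0,0,0,255],[-0.16,0,0,0,0,0,255],[0,0,0,0,0,0,255],[0,0,0,0,0,0,255]]]}}

```text
clock: 12.05
tcp_pos: [0.3507, -0.2347, 0.203]
orientation: [0.001, 0.905, 0.426, 0.001]
wrist_force: [-0.1, 0.2, -0.1]
finger_gap: 0.0002
grip_force: 0.0
```

```bash
python3 go.py .6047 .0752 .0435; python3 - <<'E'
from h import *
o=[]
for n,(u,v) in (('top',(225,130)),('side',(310,180))):
    c=cams.read_camera(n); o.append(cv2.resize(c['pixels'][v-50:v+50,u-40:u+40,::-1],(400,500),interpolation=cv2.INTER_CUBIC))
cv2.imwrite('pics/end.png',np.hstack(o))
E
```

```text
t 12.05 tcp [ 0.3507 -0.2347  0.203 ] yaw 50.4 F [-0.13  0.17 -0.1 ] tilt z [ 0.002 -0.    -1.   ] units [ 1.6024 -0.0074  0.6389] gap 0.00024230209358723446 q6 1.4803981424450299
```

View pics/end.png

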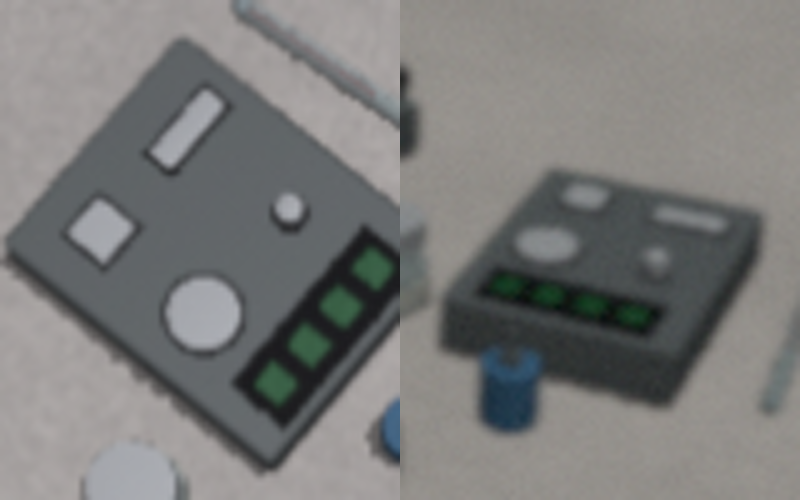

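The final crops show the bar (top crop (188,128)), the square (100,232) and the round key (204,313) all low. The pin key (289,210) is still proud and the box hasn't moved. Handing in.

```bash
python3 -c "
from workcell import ticket; print(ticket.hand_in())"
```

```text
the job is handed in; nothing more can be done
None
```

I pressed the bar, big round and square keys fully down in that order, each with about 5 to 6 N; the small round key is still up and the box looks unmoved in the last pictures, and I handed the job in at about 12 s.

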